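Zero the spectrophotometer: shut the lid and hold the key pair

TASK

Start a baseline zero on the spectrophotometer: push its sample-compartment lid fully shut, then press the two blue keys down together, one with each fingertip, hold both fully down for three seconds and let them come up again. Never press a blue key on its own or while the lid is open, press no grey key, and leave the glassware and other things around and on the instrument where they stand; nothing is to be gripped or picked up.

Things in the scene. Friction and masses are not known exactly. Their poses are not given: they have to be found in the camera images.
- photometer: light grey bench spectrophotometer, fixed; 320 mm deep (x), 420 wide (y), origin at the centre of its underside; its -x is the front (towards the robot), +y its left seen from the robot. From the 62 mm high front edge a panel rises 12 degrees rearward for 130 mm: display right, keypad left. Behind it the housing is 125 mm high; its right part is the sample compartment with a hinged lid
- lid (a joint): lid angle, rad: 0 fully shut, larger is more open (starts 0.55 to 0.95, stop at 1.3). Darker grey plate, 150 mm from hinge to front edge, 164 wide, 18 thick, about 0.3 kg, hinged along its far (+x) edge. A friction hinge holds it at any angle: it does not fall shut by itself. Pushing it shut at its middle takes 1 to 5 N; its outer face is not slippery, so push along its arc
- lid_hinge (a point): middle of the lid's hinge line, at the lid's underside, 127 mm above the bench; does not move with the lid. The line runs along the photometer's y; the shut lid reaches 150 mm from it to the photometer's -x, and its top is then 18 mm above this point
- lid_edge (a point): on the lid's outer face at the middle of its free front edge, 145 mm from the hinge; moves with the lid
- lid_middle (a point): on the lid's outer face at its middle, 75 mm from the hinge; moves with the lid
- blue_left (a joint): travel of the left blue key, m: 0 is up, 0.0045 fully down; it moves square to the sloped panel against a spring (1.4 N to start it, 3 N fully down), and comes up by itself
- blue_right (a joint): travel of the right blue key, m: 0 is up, 0.0045 fully down; spring as the left one
- blue_left_top (a point): centre of the top face of the left (+y) blue key; moves with it. Keypad: two rows of four 18 x 18 mm keys, 22 mm apart centre to centre along y, standing 7 mm out of the panel. The blue keys are the two ends of the front row, level with each other, 66 mm apart centre to centre, two grey keys between them; the rear row, all grey, is 41 mm farther up the slope
- blue_right_top (a point): centre of the top face of the right (-y) blue key; moves with it
- grey_inner_left (a joint): travel of a grey key (front row, second from left), m: 0 is up, 0.0045 is fully down; not to be pressed
- grey_inner_right (a joint): travel of a grey key (front row, third from left), m: 0 is up, 0.0045 is fully down; not to be pressed
- grey_rear_a (a joint): travel of a grey key (rear row, first from left), m: 0 is up, 0.0045 is fully down; not to be pressed
- grey_rear_b (a joint): travel of a grey key (rear row, second from left), m: 0 is up, 0.0045 is fully down; not to be pressed
- grey_rear_c (a joint): travel of a grey key (rear row, third from left), m: 0 is up, 0.0045 is fully down; not to be pressed
- grey_rear_d (a joint): travel of a grey key (rear row, fourth from left), m: 0 is up, 0.0045 is fully down; not to be pressed
- vial: loose bystander: amber glass vial, 24 mm across, 50 mm tall, white cap; stands on top of the instrument's left housing; origin at the centre of its underside
- cuvette: loose bystander: capped glass cell, 15 mm square, 48 mm tall; stands on top of the instrument's left housing; origin at the centre of its underside
- reagent_bottle: loose bystander: white plastic bottle with blue cap, 68 mm across, 150 mm tall; origin at the centre of its underside
- beaker: loose bystander: glass beaker, 72 mm across, 90 mm tall; origin at the centre of its underside
- mortar: loose bystander: white ceramic bowl, 100 mm across, 50 mm tall; origin at the centre of its underside
- cuvette_rack: loose bystander: blue compartmented rack, 70 x 100 x 35 mm; origin at the centre of its underside
- standards_case: loose bystander: wooden case with brass catch, 70 x 100 x 43 mm; origin at the centre of its underside
- sample_jar: loose bystander: glass jar with red cap, 60 mm across, 75 mm tall; origin at the centre of its underside

How it is judged:
By the outcome, as a careful person would: the job done as asked, in the order asked, and still so for the second after the job is handed in, with the robot touching nothing.
It also fails if it takes over 48 s, if anything falls off the work surface, if the arm or the gripper's body presses on something with over 40 N, if the wrist force passes 120 N, or if a joint passes its speed limit or range.

ROBOT

A 6-joint arm with a two-finger parallel gripper is mounted at the origin on the work surface. World frame = base frame: x ahead of the robot, y to its left, z up, the work surface at z = 0. Lengths are in m, angles in rad, forces in N, time in s.
With the tool pointing down it reaches from about 0.425 to 0.95 m from the base axis. Payload 3.5 kg.
Tool frame: the origin (TCP) lies at the very end of the fingers, on their centre line; the grasp point (between the pads) lies 19 mm behind it; z points along the fingers, y is the direction in which the jaws open and shut (so a half turn about z gives the same grasp; the last joint's range is limited). The gripper opens to 85 mm and grips with 20 to 120 N. Pads are 22 mm wide; open, the fingers measure 114 mm over their backs; the gripper's body (76 mm by 85 mm) begins 54 mm behind the grasp point. The pads swing forward as they close: fully open they stand 13 mm farther back than shut.
Start: joints at [1.079, 0.286, 1.577, -0, 1.279, -0.15], TCP at [0.226, 0.636, 0.231] pointing down, gripper open.
Joint ranges: [-2.77, 2.77], [-0.9, 2.22], [0.21, 2.48], [-1.53, 4.67], [0.24, 2.81], [-2.84, 2.84]. Speed limits (rad/s): [2.79, 2.79, 3.14, 3.14, 3.14, 3.14].

INTERFACE

Orientations are given as a unit quaternion [x, y, z, w].
In Python, from plant import ctrl, eyes, ticket gives the robot as it stands.
- The arm moves only by the tool send_rows, never from a script. Its arguments are lists of equal length, an entry for each row: "translation": the shift along the tool's x, y, z in units of 30 mm (1.0 is 30 mm), a list of three; "rotation": the turn, a rotation vector about the tool's x, y, z in units of 5 degrees (1.0 is 5 degrees), a list of three; "grip": the finger opening in mm, from 0 to 85.4. A call has 1 to 5 rows; each row shifts and turns the commanded pose from where the row before left it, along the tool's axes as they then stand; what a row does not reach is not made up. A row lasts 1/8 s, in which the tool goes at most 62.5 mm and 10.7 degrees, less where a joint would pass 70% of its speed; a pose out of reach is approached as far as the arm can. A call is refused whole if a number of a shift passes 1 or a number of a turn 1, either way. A call with a gripper value outside its range is refused whole. The fingers move at their own pace and stop on an object; "squeeze" is the grip in N (left out, the last holds). Time passes only in rows, so rows that do not move let the fingers close. It gives the time, the measured TCP pose, the force and the opening at its end, in the units of the state.
- ctrl.get_state(): the state, without advancing time (a new reading comes with each control period).
- eyes.read_camera(name): name is "side" or "top" or "wrist"; returns a dict with "image" (480x640x3 uint8, blue, green, red), "mtx" (3x3 intrinsics, pixels), "xyz" and "orientation" of the camera in the world; the wrist camera has in their place "hand_eye" (4x4, takes a point from camera to tool coordinates, whose origin is the TCP and whose axes are the flange's). Camera axes: x right, y down, z forward; pixel columns grow to the right and rows downward; lengths in m; the calibration is good to about 2 mm. A picture is of the moment at which its call begins: read the wrist's pose just before it. There is no depth.
- ticket.sign_off(): hands the job in, once; it reports no verdict.
The state is a dict: "time": time; "qpos": joint angles; "dq": joint speeds; "joint_efforts": joint torques, N m; "eef_pos": TCP position; "tcp_rot": TCP orientation; "contact_force": force on the tool from outside, world axes, zero at the start; "wrist_torque": the same for the moment, N m; "opening": opening from 0.0 (shut) to 1.0 (fully open).
Only numpy, scipy, OpenCV 4.12 (cv2) and the standard library are available. Lean on these libraries where they do the work, as an engineer would, in place of code of your own. Each camera call takes 0.05 s, during which the arm holds its last target. There are 200 camera calls.

## Working session

There is one attempt and no reset: what is moved stays moved. The work goes in short steps, Python scripts to look and compute and a tool call to move; the robot and the scene stay as the last step left them, time stands still between calls to the robot, and variables do not carry over. Pictures are saved under pics/ and viewed, about 8 in all and at most 12, crops included, and the job is handed in when it is done.

Besides the shell and the picture viewer there is one more tool, called after "Request:" as name(argument=value, ...) on one line, values as JSON. send_rows: Moves the arm, as the interface text tells. Its arguments: {"type":"object","properties":{"translation":{"type":"array"},"rotation":{"type":"array"},"grip":{"type":"array"},"squeeze":{"type":"number"}},"required":["translation","rotation","grip"]}

```bash
mkdir -p pics; ls; python3 - <<'E'
from plant import ctrl, eyes
import cv2,numpy as np
print(ctrl.get_state())
for n in ("side","top"):
    c=eyes.read_camera(n); cv2.imwrite(f"pics/{n}0.png",c["image"]); print(n,c["mtx"],c["xyz"],c["orientation"])
c=eyes.read_camera("wrist");cv2.imwrite("pics/wrist0.png",c["image"]);print(c["mtx"],c["hand_eye"])
E
```

```text
pics
{'time': 0.0, 'qpos': array([ 1.07903250e+00,  2.87186047e-01,  1.57818303e+00, -2.64755999e-05,
        1.27859968e+00, -1.50007007e-01]), 'dq': array([-7.50053454e-05, -8.37324889e-04,  1.09900170e-03,  8.01811478e-04,
       -5.11612035e-04, -9.26698055e-05]), 'joint_efforts': array([ 2.94270721e-04, -4.05983591e+01, -2.92626768e+01, -1.32032219e-04,
        5.79559404e-03, -6.13659651e-06]), 'eef_pos': array([0.22588855, 0.63538021, 0.22993032]), 'tcp_rot': array([ 1.70044140e-01,  9.85435730e-01, -1.13140746e-03, -3.62694773e-04]), 'contact_force': array([ 0.26313329,  0.29368758, -0.11333699]), 'wrist_torque': array([-0.06301467, -0.01210624,  0.01010616]), 'opening': 1.002838549562239}
side [[619.38163846   0.         310.33206811]
 [  0.         619.38163846 241.68902865]
 [  0.           0.           1.        ]] [0.34437891 1.24790533 0.90246802] [-0.07043046  0.87378454 -0.47950463  0.04019262]
top [[474.84844733   0.         328.89628864]
 [  0.         474.84844733 239.29210642]
 [  0.           0.           1.        ]] [0.457847   0.02788501 1.17418401] [-0.7043439   0.70791305 -0.02967763  0.04333616]
[[397.10222412   0.         322.18546634]
 [  0.         397.10222412 241.83425189]
 [  0.           0.           1.        ]] [[-4.25449411e-04 -9.50707099e-01 -3.10090036e-01  8.05226748e-02]
 [ 9.99999837e-01 -2.86775343e-04 -4.92792315e-04  6.78051328e-04]
 [ 3.79574976e-04 -3.10090195e-01  9.50707067e-01 -1.42412935e-01]
 [ 0.00000000e+00  0.00000000e+00  0.00000000e+00  1.00000000e+00]]
```

View pics/top0.png

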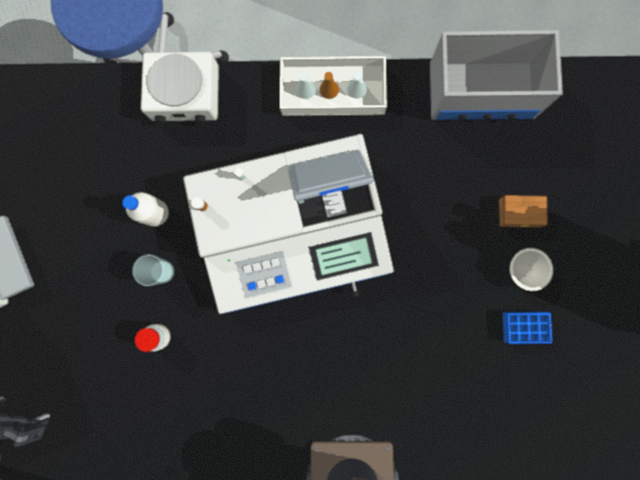

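View pics/side0.png

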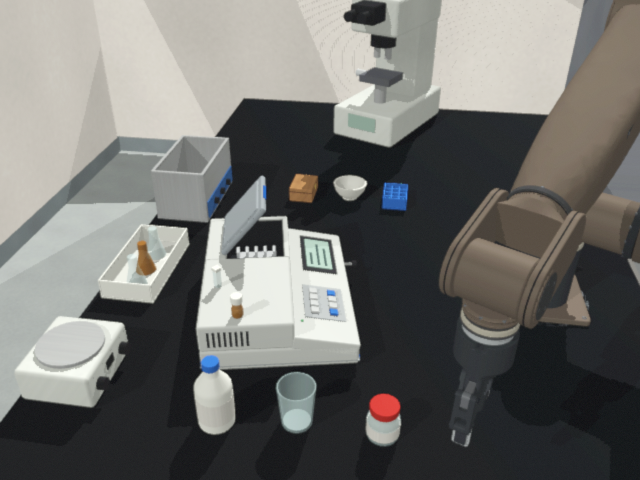

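The top view shows the photometer turned a little anticlockwise. Its blue keys are near (252,286) and (279,280), and the lid plate covers about (288..372, 150..200). The side view shows the lid well open with its edge near (265,180) and the keys near (333,295–310). A small spout sticks out of the front at (354,287) in the top view.

```bash
cat > h.py <<'E'
import numpy as np,cv2
from scipy.spatial.transform import Rotation as R
from plant import ctrl,eyes
def ray(c,p):
    d=np.linalg.inv(c["mtx"])@[p[0],p[1],1.]
    d=R.from_quat(c["orientation"]).apply(d); return np.array(c["xyz"],float),d/np.linalg.norm(d)
def plane(c,p,z):
    o,d=ray(c,p); return o+d*(z-o[2])/d[2]
def tri(c1,p1,c2,p2):
    a,d=ray(c1,p1);b,e=ray(c2,p2)
    t=np.linalg.lstsq(np.c_[d,-e],b-a,rcond=None)[0]
    u,v=a+d*t[0],b+e*t[1]; return (u+v)/2,np.linalg.norm(u-v)
def blobs(c,lo=(100,120,60),hi=(125,255,255),amin=8,roi=None):
    m=cv2.inRange(cv2.cvtColor(c["image"],cv2.COLOR_BGR2HSV),lo,hi)
    if roi: k=np.zeros_like(m);x0,y0,x1,y1=roi;k[y0:y1,x0:x1]=255;m&=k
    n,l,s,ce=cv2.connectedComponentsWithStats(m)
    return [(ce[i].round(1).tolist(),s[i].tolist()) for i in range(1,n) if s[i][4]>=amin]
E
python3 - <<'E'
from h import *
T=eyes.read_camera("top");S=eyes.read_camera("side")
print(blobs(T,roi=(180,140,400,320)));print(blobs(S,roi=(190,160,360,365)))
for n,p in (("backleft",(185,177)),("backright",(362,135)),("frontleft",(200,256))):
    print(n,plane(T,p,.125))
for n,p in (("fl",(220,313)),("fr",(393,271))): print(n,plane(T,p,.062))
a=cv2.resize(T["image"][125:325,175:405],None,fx=3.4,fy=3,interpolation=cv2.INTER_CUBIC)
cv2.imwrite("pics/tc.png",a)
b=cv2.resize(S["image"][170:370,190:365],None,fx=4,fy=3,interpolation=cv2.INTER_CUBIC);cv2.imwrite("pics/sc.png",b)
E
```

```text
[([334.5, 190.1], [320, 186, 29, 11, 97]), ([279.2, 278.9], [275, 275, 9, 8, 55]), ([251.5, 285.5], [248, 282, 8, 8, 54])]
[([218.9, 190.9], [208, 166, 25, 51, 333]), ([264.6, 191.7], [263, 186, 4, 13, 49]), ([330.6, 292.6], [327, 291, 8, 5, 31]), ([333.4, 311.7], [330, 309, 8, 7, 45]), ([209.9, 360.4], [201, 356, 18, 9, 140])]
backleft [0.710578   0.37352405 0.125     ]
backright [ 0.80427279 -0.02817199  0.125     ]
frontleft [0.53104329 0.33502466 0.125     ]
fl [0.40223285 0.30344292 0.062     ]
fr [ 0.49794663 -0.10010364  0.062     ]
```

View pics/tc.png

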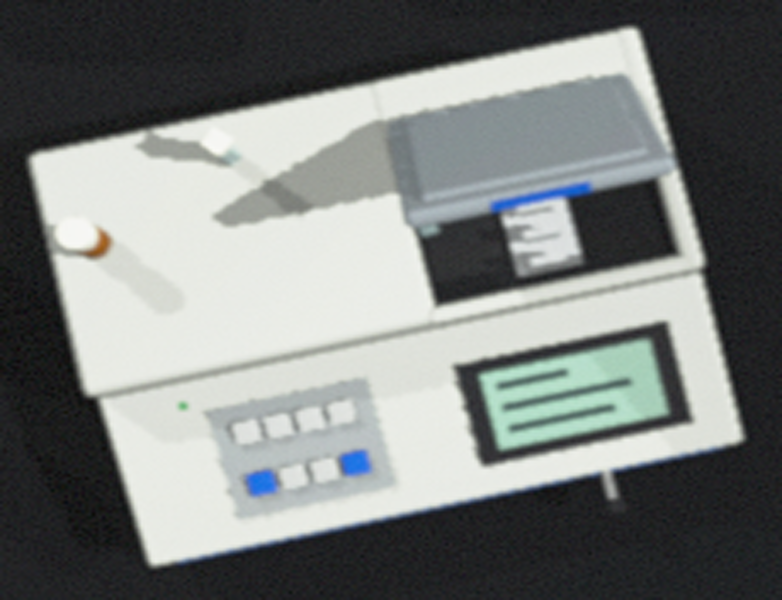

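View pics/sc.png

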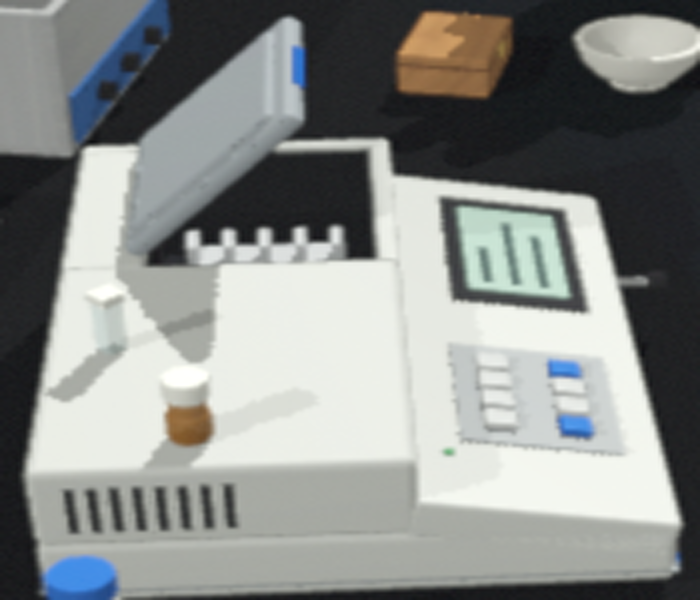

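The crops show the lid plate's rear edge at about (289,167)–(359,150) in the full top image, with the blue tab on its front edge. The blue keys are cleanly segmented in both views.

```bash
python3 - <<'E'
from h import *
T=eyes.read_camera("top");S=eyes.read_camera("side")
for n,a,b in (("L",(251.5,285.5),(333.4,311.7)),("R",(279.2,278.9),(330.6,292.6)),("tab",(334.5,190.1),(264.6,191.7)),("nub",(354.5,287),(350,263))):
    print(n,*tri(T,a,S,b))
yaw=np.radians(13.2);X=np.array([np.cos(yaw),np.sin(yaw),0]);Y=np.array([-X[1],X[0],0])
O=np.array([.604,.137,0])
for n,p,z in (("hl",(289,167),.138),("hr",(359,150),.138)):
    q=plane(T,p,z); print(n,q,(q-O)@X,(q-O)@Y)
q,_=tri(T,(334.5,190.1),S,(264.6,191.7));print("tab local",(q-O)@X,(q-O)@Y,q[2])
for k,a,b in (("L",(251.5,285.5),(333.4,311.7)),("R",(279.2,278.9),(330.6,292.6))):
    q,_=tri(T,a,S,b);print(k,(q-O)@X,(q-O)@Y,q[2], 'panelz', .062+((q-O)@X+.16)*np.tan(np.radians(12)))
E
```

```text
L [0.46488392 0.22838706 0.07415669] 0.0013813521195175605
R [0.47968966 0.16416663 0.07483101] 0.001613306955118214
tab [0.65151457 0.03395786 0.24355631] 0.00256846798135948
nub [ 0.45755829 -0.01116066  0.03765612] 0.007411890542941843
hl [0.72818049 0.13616596 0.138     ] 0.12070905272880038 -0.029168725786188874
hr [ 0.76556381 -0.02039367  0.138     ] 0.12135413245335537 -0.19012839751707084
tab local 0.02272942167699126 -0.1111696435025665 0.2435563076319262
L -0.11457216388171154 0.12073979248805672 0.07415669492733057 panelz 0.07165598464941264
R -0.11482240402395498 0.054835233017212645 0.07483101213055765 panelz 0.07160279446518555
```

Checks:
- Key spacing is 65.9 mm (66 expected).
- Yaw is 13.2°.
- The lid angle comes out at about 0.83 rad, inside the given range.
- Triangulated key height is about 4 mm low, because the blobs include the key sides. I'll refine it on approach.

First move: raise the tool, align the jaws with the photometer's y and shut the fingers.

Request:
send_rows(translation=[[0, 0, -1], [0, 0, -1], [0, 0, -1], [0, 0, -0.3], [0, 0, 0]], rotation=[[0, 0, -1], [0, 0, -1], [0, 0, -1], [0, 0, -1], [0, 0, -1]], grip=[0, 0, 0, 0, 0])

```text
time: 0.98
eef_pos: [0.2264, 0.6364, 0.3323]
tcp_rot: [-0.049, 0.999, 0.001, 0.001]
contact_force: [0.2, -0.1, -0.6]
opening: -0.003
```

Request:
send_rows(translation=[[0, 0, 0], [0, 0, 0], [-0.48, -1, 0], [-0.48, -1, 0], [-0.48, -1, 0]], rotation=[[0, 0, -0.8], [0, 0, -0.76], [0, 0, 0], [0, 0, 0], [0, 0, 0]], grip=[0, 0, 0, 0, 0])

```text
time: 1.6
eef_pos: [0.2893, 0.5574, 0.3303]
tcp_rot: [-0.115, 0.993, -0.0, 0.0]
contact_force: [1.5, -0.8, 1.1]
opening: -0.001
```

Request:
send_rows(translation=[[-0.48, -1, 0], [-0.48, -1, 0], [-0.48, -1, 0], [-0.48, -1, 0], [-0.48, -1, 0]], rotation=[[0, 0, 0], [0, 0, 0], [0, 0, 0], [0, 0, 0], [0, 0, 0]], grip=[0, 0, 0, 0, 0])

```text
time: 2.22
eef_pos: [0.3938, 0.4277, 0.3304]
tcp_rot: [-0.115, 0.993, 0.0, 0.0]
contact_force: [0.6, -0.6, 0.5]
opening: 0.003
```

Request:
send_rows(translation=[[-0.48, -1, 0], [-0.48, -1, 0], [-0.48, -1, 0], [-0.48, -1, 0], [-0.48, -1, 0]], rotation=[[0, 0, 0], [0, 0, 0], [0, 0, 0], [0, 0, 0], [0, 0, 0]], grip=[0, 0, 0, 0, 0])

```text
time: 2.85
eef_pos: [0.4982, 0.2982, 0.3304]
tcp_rot: [-0.115, 0.993, 0.0, 0.0]
contact_force: [0.6, 0.7, 0.2]
opening: 0.003
```

Request:
send_rows(translation=[[-0.48, -1, 0], [-0.48, -1, 0], [-0.48, -1, 0], [-0.48, -1, 0], [-0.48, -1, 0]], rotation=[[0, 0, 0], [0, 0, 0], [0, 0, 0], [0, 0, 0], [0, 0, 0]], grip=[0, 0, 0, 0, 0])

```text
time: 3.48
eef_pos: [0.6026, 0.1686, 0.3304]
tcp_rot: [-0.115, 0.993, 0.0, 0.0]
contact_force: [0.6, 0.5, -0.0]
opening: -0.001
```

```bash
cat >> h.py <<'E'
yaw=np.radians(13.2);X=np.array([np.cos(yaw),np.sin(yaw),0]);Y=np.array([-X[1],X[0],0]);O=np.array([.604,.137,0])
def loc(p): p=np.asarray(p); return np.array([(p-O)@X,(p-O)@Y,p[2]])
def st():
    s=ctrl.get_state();M=R.from_quat(s["tcp_rot"]).as_matrix()
    print("t",round(s["time"],2),"loc",loc(s["eef_pos"]).round(4),"f",s["contact_force"].round(2),"open",round(s["opening"],3))
    print("axes local",np.round(np.c_[X,Y,[0,0,1]].T@M,3).tolist()); return s
E
python3 - <<'E'
from h import *
st()
E
```

```text
t 3.48 loc [0.0058 0.0311 0.3304] f [ 0.64  0.47 -0.03] open -0.001
axes local [[-1.0, -0.0, 0.0], [-0.0, 1.0, 0.0], [-0.0, 0.0, -1.0]]
```

Request:
send_rows(translation=[[-0.5, -0.94, 0], [-0.5, -0.94, 0], [-0.5, -0.94, 0], [-0.5, -0.94, 0], [-0.5, -0.94, 0]], rotation=[[0, 0, 0], [0, 0, 0], [0, 0, 0], [0, 0, 0], [0, 0, 0]], grip=[0, 0, 0, 0, 0])

```text
time: 4.1
eef_pos: [0.7079, 0.0486, 0.3302]
tcp_rot: [-0.115, 0.993, 0.0, -0.0]
contact_force: [0.4, -0.2, 0.7]
opening: -0.002
```

Request:
send_rows(translation=[[0, 0, 0.8], [0, 0, 0.8], [0, 0, 0.7], [0, 0, 0]], rotation=[[0, 0, 0], [0, 0, 0], [0, 0, 0], [0, 0, 0]], grip=[0, 0, 0, 0])

```text
time: 4.6
eef_pos: [0.7061, 0.0495, 0.2583]
tcp_rot: [-0.115, 0.993, 0.0, -0.002]
contact_force: [-0.5, -1.1, 0.4]
opening: -0.004
```

```bash
python3 - <<'E'
from h import *
st()
S=eyes.read_camera("side");W=eyes.read_camera("wrist")
b=cv2.resize(S["image"][150:300,190:390],None,fx=2,fy=2)
cv2.imwrite("pics/s1.png",np.vstack([b,cv2.resize(W["image"],(400,300))]))
E
```

```text
t 4.6 loc [ 0.0794 -0.1085  0.2583] f [-0.45 -1.13  0.37] open -0.004
axes local [[-1.0, -0.0, -0.005], [-0.0, 1.0, 0.001], [0.005, 0.001, -1.0]]
```

View pics/s1.png

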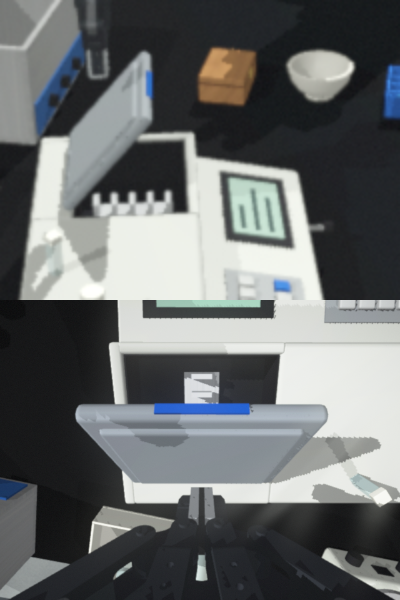

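The wrist view shows the shut fingers centred behind the lid's outer face with clear space. Now I approach along the face normal.

Request:
send_rows(translation=[[0.4, 0, 0.36], [0.4, 0, 0.36], [0.1, 0, 0.1], [0, 0, 0]], rotation=[[0, 0, 0], [0, 0, 0], [0, 0, 0], [0, 0, 0]], grip=[0, 0, 0, 0])

```text
time: 5.2
eef_pos: [0.6816, 0.0432, 0.2382]
tcp_rot: [-0.115, 0.993, -0.0, 0.001]
contact_force: [1.3, -0.1, -0.2]
opening: 0.001
```

```bash
python3 - <<'E'
from h import *
st()
h=np.array([.114,.127]);r=.127
def P(t): return h+[-r*np.cos(t)+.018*np.sin(t)+.011, r*np.sin(t)+.018*np.cos(t)]
ts=np.linspace(.826,-.02,17); Q=np.array([P(t) for t in ts]); print(Q[0],Q[-1])
d=np.diff(Q,axis=0)/.03; print((d*[-1,-1]).round(2).tolist())
S=eyes.read_camera("side");print(blobs(S,roi=(230,160,300,230)))
E
```

```text
t 5.2 loc [ 0.0541 -0.109   0.2382] f [ 1.28 -0.14 -0.2 ] open 0.001
axes local [[-1.0, -0.0, 0.002], [-0.0, 1.0, -0.001], [-0.002, -0.001, -1.0]]
[0.05215066 0.2325745 ] [-0.00233458  0.14245657]
[[0.18, 0.13], [0.18, 0.14], [0.17, 0.15], [0.16, 0.16], [0.15, 0.17], [0.14, 0.18], [0.13, 0.18], [0.12, 0.19], [0.11, 0.2], [0.1, 0.2], [0.09, 0.21], [0.08, 0.21], [0.07, 0.22], [0.06, 0.22], [0.04, 0.22], [0.03, 0.22]]
[([230.6, 173.7], [230, 166, 3, 15, 32]), ([264.6, 191.7], [263, 186, 4, 13, 47])]
```

Request:
send_rows(translation=[[0.08, 0, 0.18], [0.18, 0, 0.13], [0.18, 0, 0.14], [0.17, 0, 0.15], [0.16, 0, 0.16]], rotation=[[0, 0, 0], [0, 0, 0], [0, 0, 0], [0, 0, 0], [0, 0, 0]], grip=[0, 0, 0, 0, 0])

```text
time: 5.88
eef_pos: [0.6581, 0.0378, 0.2134]
tcp_rot: [-0.115, 0.993, 0.0, -0.0]
contact_force: [2.2, -0.1, 0.9]
opening: -0.002
```

```bash
python3 - <<'E'
from h import *
st()
T=eyes.read_camera("top");S=eyes.read_camera("side");a=blobs(S,roi=(235,160,300,250));b=blobs(T,roi=(280,170,390,250));print(a,b)
E
```

```text
t 5.88 loc [ 0.03   -0.1089  0.2134] f [ 2.21 -0.13  0.9 ] open -0.002
axes local [[-1.0, -0.0, -0.0], [-0.0, 1.0, 0.0], [0.0, 0.0, -1.0]]
[([277.6, 202.9], [276, 197, 4, 13, 36])] []
```

The lid is following: its tab moved from (265,192) to (278,203). I continue the arc.

Request:
send_rows(translation=[[0.15, 0, 0.17], [0.14, 0, 0.18], [0.13, 0, 0.18], [0.12, 0, 0.19], [0.11, 0, 0.2]], rotation=[[0, 0, 0], [0, 0, 0], [0, 0, 0], [0, 0, 0], [0, 0, 0]], grip=[0, 0, 0, 0, 0])

```text
time: 6.6
eef_pos: [0.6392, 0.0336, 0.1859]
tcp_rot: [-0.115, 0.993, 0.0, -0.0]
contact_force: [0.5, 1.1, 1.2]
opening: 0.001
```

Request:
send_rows(translation=[[0.1, 0, 0.2], [0.09, 0, 0.21], [0.08, 0, 0.21], [0.07, 0, 0.22], [0.05, 0, 0.22]], rotation=[[0, 0, 0], [0, 0, 0], [0, 0, 0], [0, 0, 0], [0, 0, 0]], grip=[0, 0, 0, 0, 0])

```text
time: 7.22
eef_pos: [0.6279, 0.0307, 0.154]
tcp_rot: [-0.115, 0.993, -0.0, -0.0]
contact_force: [0.4, 1.2, 1.2]
opening: 0.003
```

Request:
send_rows(translation=[[0.04, 0, 0.2], [0, 0, 0.1], [0, 0, 0]], rotation=[[0, 0, 0], [0, 0, 0], [0, 0, 0]], grip=[0, 0, 0])

```text
time: 7.6
eef_pos: [0.6268, 0.0305, 0.1452]
tcp_rot: [-0.115, 0.993, -0.0, -0.0]
contact_force: [0.2, 0.7, 0.9]
opening: -0.003
```

```bash
python3 - <<'E'
from h import *
st()
S=eyes.read_camera("side");print(blobs(S,roi=(235,160,320,270)))
E
```

```text
t 7.6 loc [-0.0021 -0.1089  0.1452] f [0.21 0.67 0.9 ] open -0.003
axes local [[-1.0, -0.0, -0.0], [-0.0, 1.0, 0.0], [0.0, 0.0, -1.0]]
[]
```

Nominal closed height has been reached with little force, so I press a bit further until the stop shows up.

Request:
send_rows(translation=[[0, 0, 0.05], [0, 0, 0.05], [0, 0, 0]], rotation=[[0, 0, 0], [0, 0, 0], [0, 0, 0]], grip=[0, 0, 0])

```text
time: 8.02
eef_pos: [0.627, 0.0305, 0.145]
tcp_rot: [-0.115, 0.993, -0.0, -0.0]
contact_force: [-6.3, 1.0, 9.7]
opening: -0.0
```

Request:
send_rows(translation=[[0, 0, 0.05], [0, 0, 0]], rotation=[[0, 0, 0], [0, 0, 0]], grip=[0, 0])

```text
time: 8.28
eef_pos: [0.627, 0.0305, 0.1449]
tcp_rot: [-0.115, 0.993, -0.0, -0.0]
contact_force: [-7.7, -0.2, 13.4]
opening: -0.0
```

The hard stop is at z = 0.145, exactly the shut lid's top. Next I lift and go to the keypad, opening the fingers to 54 mm.

Request:
send_rows(translation=[[0, 0, -1], [0, 0, -1], [0, 0, -1], [0.6, 0.94, 0], [0.6, 0.94, 0]], rotation=[[0, 0, 0], [0, 0, 0], [0, 0, 0], [0, 0, 0], [0, 0, 0]], grip=[0, 0, 0, 0, 0])

```text
time: 8.9
eef_pos: [0.5788, 0.0775, 0.2314]
tcp_rot: [-0.115, 0.993, -0.0, 0.001]
contact_force: [0.1, 0.0, 0.4]
opening: 0.002
```

Request:
send_rows(translation=[[0.6, 0.94, 0], [0.6, 0.94, 0], [0.6, 0.94, 0], [0.6, 0.94, 0], [0.6, 0.94, 0]], rotation=[[0, 0, 0], [0, 0, 0], [0, 0, 0], [0, -0.8, 0], [0, -0.8, 0]], grip=[54, 54, 54, 54, 54])

```text
time: 9.52
eef_pos: [0.4586, 0.1946, 0.2298]
tcp_rot: [-0.115, 0.991, 0.008, 0.071]
contact_force: [-0.3, -1.0, -0.6]
opening: 0.634
```

Request:
send_rows(translation=[[0, 0, 0.8], [0, 0, 0.8], [0, 0, 0]], rotation=[[0, -0.8, 0], [0, 0, 0], [0, 0, 0]], grip=[54, 54, 54])

```text
time: 9.9
eef_pos: [0.4657, 0.1956, 0.1803]
tcp_rot: [-0.115, 0.988, 0.012, 0.102]
contact_force: [0.4, 0.4, 0.1]
opening: 0.633
```

```bash
python3 - <<'E'
from h import *
s=st()
W=eyes.read_camera("wrist");cv2.imwrite("pics/w2.png",W["image"]);print(blobs(W,amin=60))
E
```

```text
t 9.9 loc [-0.1212  0.0886  0.1803] f [0.43 0.36 0.14] open 0.633
axes local [[-0.979, -0.001, 0.204], [-0.0, 1.0, 0.0], [-0.204, 0.0, -0.979]]
[([8.5, 125.5], [0, 124, 19, 4, 72]), ([262.8, 125.7], [29, 124, 458, 5, 2016]), ([271.1, 218.1], [257, 205, 29, 28, 740]), ([374.2, 218.4], [360, 205, 29, 28, 766]), ([25.1, 378.9], [0, 374, 54, 11, 563])]
```

View pics/w2.png

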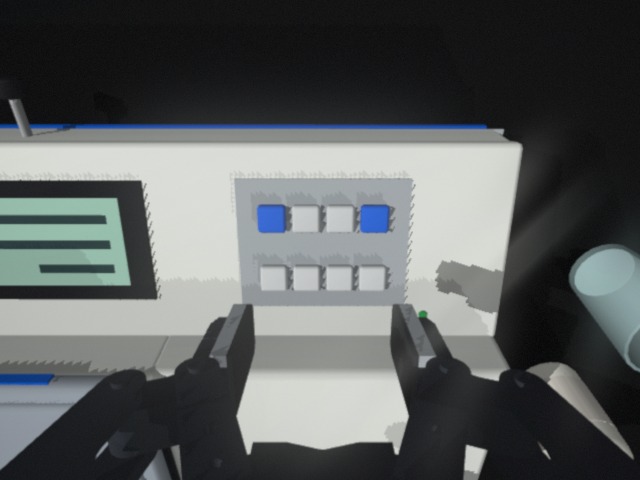

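The wrist view shows the two blue keys at (271,218) and (374,218), level. The fingertips end near (240,305) and (405,305), and no key is covered.

```bash
python3 - <<'E'
from h import *
s=st()
W=eyes.read_camera("wrist");H=np.array(W["hand_eye"]);K=W["mtx"]
px=[b[0] for b in blobs(W,amin=300) if b[1][2]<40 and b[1][3]<40]; print(px)
pts=[]
# square-on panel: plane of constant tool z; depth chosen so spacing = 66 mm
D=[H[:3,:3]@np.linalg.inv(K)@[*p,1] for p in px]; o=H[:3,3]
for zt in (.09,.095,.1,.105,.11):
    q=[o+d*(zt-o[2])/d[2] for d in D]; print(zt,np.round(q,4).tolist(),np.linalg.norm(q[0]-q[1]).round(4))
M=R.from_quat(s["tcp_rot"]).as_matrix()
for k in (-.1145,.1207,.0780),(-.1148,.0548,.0780):
    w=O+X*k[0]+Y*k[1]+[0,0,k[2]]; print("topcam key in tool",(M.T@(w-s["eef_pos"])).round(4))
Hi=np.linalg.inv(H)
for z in (-.01,-.005,0):
  for y in (-.027,.027):
    c=Hi@[.011,y,z,1];u=K@c[:3];print("pad inner front corner",z,y,(u[:2]/u[2]).round(1))
E
```

```text
t 9.95 loc [-0.1201  0.0885  0.182 ] f [-0.13 -0.41  0.27] open 0.632
axes local [[-0.978, -0.0, 0.206], [-0.0, 1.0, 0.0], [-0.206, 0.0, -0.978]]
[[271.5, 215.0], [374.2, 215.1]]
0.09 [[0.0212, -0.0295, 0.09], [0.0212, 0.0323, 0.09]] 0.0619
0.095 [[0.02, -0.0302, 0.095], [0.0199, 0.033, 0.095]] 0.0632
0.1 [[0.0187, -0.0309, 0.1], [0.0186, 0.0337, 0.1]] 0.0646
0.105 [[0.0175, -0.0315, 0.105], [0.0174, 0.0344, 0.105]] 0.0659
0.11 [[0.0162, -0.0322, 0.11], [0.0161, 0.035, 0.11]] 0.0672
topcam key in tool [0.0159 0.0321 0.1029]
topcam key in tool [ 0.0162 -0.0338  0.1028]
pad inner front corner -0.01 -0.027 [246.6 307.9]
pad inner front corner -0.01 0.027 [392. 308.]
pad inner front corner -0.005 -0.027 [248.9 301.8]
pad inner front corner -0.005 0.027 [389.9 301.9]
pad inner front corner 0 -0.027 [251.2 296.1]
pad inner front corner 0 0.027 [387.8 296.1]
```

Request:
send_rows(translation=[[0.3, 0, 0.7], [0.27, 0, 0.7], [0, 0, 0.7], [0, 0, 0.6], [0, 0, 0]], rotation=[[0, 0, 0], [0, 0, 0], [0, 0, 0], [0, 0, 0], [0, 0, 0]], grip=[54, 54, 54, 54, 54])

```text
time: 10.62
eef_pos: [0.4675, 0.1957, 0.0996]
tcp_rot: [-0.114, 0.988, 0.012, 0.103]
contact_force: [-0.2, -0.1, 0.8]
opening: 0.631
```

```bash
python3 - <<'E'
from h import *
s=st()
W=eyes.read_camera("wrist");cv2.imwrite("pics/w3.png",cv2.resize(W["image"][180:380,190:460],None,fx=2.9,fy=2.9));print(blobs(W,amin=100))
T=eyes.read_camera("top")
E
```

```text
t 10.62 loc [-0.1195  0.0883  0.0996] f [-0.19 -0.11  0.81] open 0.631
axes local [[-0.978, 0.0, 0.207], [0.0, 1.0, 0.0], [-0.207, 0.0, -0.978]]
[([269.1, 159.0], [0, 156, 544, 7, 3773]), ([253.2, 290.9], [232, 274, 41, 38, 1323]), ([394.1, 290.4], [376, 274, 40, 37, 1235])]
```

View pics/w3.png

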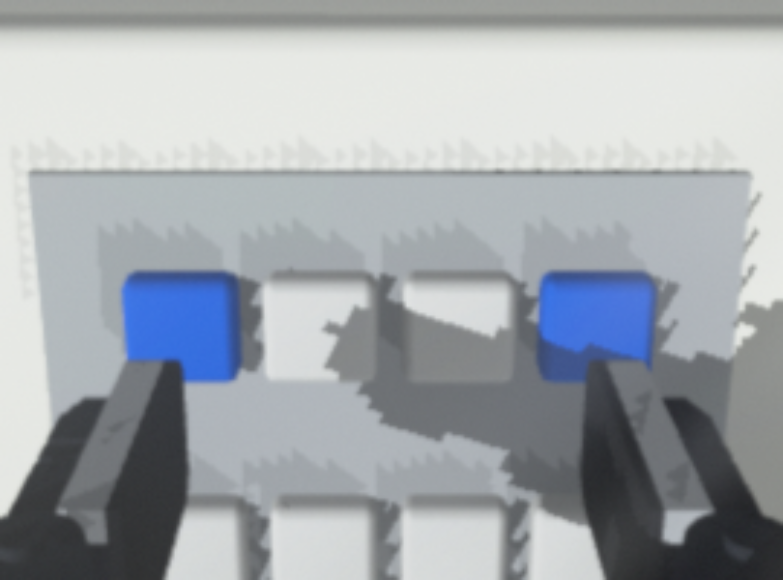

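```bash
python3 - <<'E'
from h import *
W=eyes.read_camera("wrist");H=np.array(W["hand_eye"]);K=W["mtx"];o=H[:3,3]
def at(p,zt):
    d=H[:3,:3]@np.linalg.inv(K)@[*p,1]; return o+d*(zt-o[2])/d[2]
for zt in (.015,.02,.025,.03,.035):
    a,b=at((252.4,292.4),zt),at((396,292.4),zt);print(zt,a.round(4),b.round(4),(b-a)[1].round(4))
for zt in (-.012,-.008,-.004,0): print("tip",zt,at((233.1+0,304.8),zt).round(4),at((253.8,304.8),zt).round(4),at((393,304.8),zt).round(4),at((413.4,304.8),zt).round(4))
E
```

```text
0.015 [ 0.0055 -0.0293  0.015 ] [0.0055 0.0332 0.015 ] 0.0625
0.02 [ 0.0031 -0.0303  0.02  ] [0.0032 0.0342 0.02  ] 0.0645
0.025 [ 0.0008 -0.0313  0.025 ] [0.0008 0.0352 0.025 ] 0.0665
0.03 [-0.0016 -0.0322  0.03  ] [-0.0016  0.0362  0.03  ] 0.0685
0.035 [-0.0039 -0.0332  0.035 ] [-0.0039  0.0372  0.035 ] 0.0704
tip -0.012 [ 0.0133 -0.0314 -0.012 ] [ 0.0133 -0.0239 -0.012 ] [ 0.0133  0.0269 -0.012 ] [ 0.0133  0.0343 -0.012 ]
tip -0.008 [ 0.0113 -0.0324 -0.008 ] [ 0.0113 -0.0246 -0.008 ] [ 0.0113  0.0277 -0.008 ] [ 0.0113  0.0353 -0.008 ]
tip -0.004 [ 0.0092 -0.0334 -0.004 ] [ 0.0092 -0.0254 -0.004 ] [ 0.0092  0.0285 -0.004 ] [ 0.0092  0.0364 -0.004 ]
tip 0 [ 0.0072 -0.0344  0.    ] [ 0.0072 -0.0262  0.    ] [0.0072 0.0293 0.    ] [0.0072 0.0374 0.    ]
```

Measured: keys are within 1 mm of the tip centres in x and y, the gap is about 31 mm and the pads are about 8 mm thick. I open to 58 mm to centre the pads on the keys and go most of the way down.

Request:
send_rows(translation=[[0, 0, 0], [0, 0, 0.3], [0, 0, 0.3], [0, 0, 0.2], [0, 0, 0]], rotation=[[0, 0, 0], [0, 0, 0], [0, 0, 0], [0, 0, 0], [0, 0, 0]], grip=[58, 58, 58, 58, 58])

```text
time: 11.4
eef_pos: [0.4717, 0.1968, 0.0752]
tcp_rot: [-0.114, 0.988, 0.012, 0.103]
contact_force: [1.0, 0.6, 0.2]
opening: 0.679
```

```bash
python3 - <<'E'
from h import *
s=st()
W=eyes.read_camera("wrist");cv2.imwrite("pics/w4.png",cv2.resize(W["image"][220:400,190:460],None,fx=2.9,fy=2.9))
E
```

```text
t 11.4 loc [-0.1151  0.0885  0.0752] f [1.   0.57 0.17] open 0.679
axes local [[-0.979, -0.0, 0.206], [-0.0, 1.0, 0.0], [-0.206, 0.0, -0.979]]
```

View pics/w4.png

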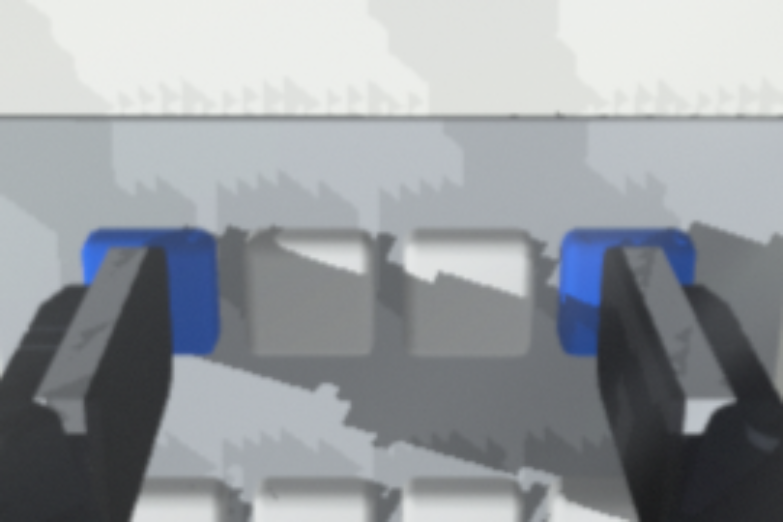

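Both tips hover over their blue keys, well clear of the grey ones. I press in small steps.

Request:
send_rows(translation=[[0, 0, 0.1], [0, 0, 0.05], [0, 0, 0]], rotation=[[0, 0, 0], [0, 0, 0], [0, 0, 0]], grip=[58, 58, 58])

```text
time: 11.82
eef_pos: [0.4735, 0.1973, 0.0724]
tcp_rot: [-0.114, 0.988, 0.012, 0.104]
contact_force: [-1.3, -0.0, 3.8]
opening: 0.678
```

Request:
send_rows(translation=[[0, 0, 0.05], [0, 0, 0]], rotation=[[0, 0, 0], [0, 0, 0]], grip=[58, 58])

```text
time: 12.08
eef_pos: [0.4739, 0.1974, 0.0708]
tcp_rot: [-0.114, 0.988, 0.012, 0.104]
contact_force: [-0.7, -0.1, 3.9]
opening: 0.678
```

Request:
send_rows(translation=[[0, 0, 0.05], [0, 0, 0]], rotation=[[0, 0, 0], [0, 0, 0]], grip=[58, 58])

```text
time: 12.32
eef_pos: [0.4742, 0.1974, 0.0694]
tcp_rot: [-0.114, 0.988, 0.012, 0.104]
contact_force: [-1.7, -0.0, 6.1]
opening: 0.676
```

Request:
send_rows(translation=[[0, 0, 0.06], [0, 0, 0.06], [0, 0, 0]], rotation=[[0, 0, 0], [0, 0, 0], [0, 0, 0]], grip=[58, 58, 58])

```text
time: 12.7
eef_pos: [0.4743, 0.1975, 0.0691]
tcp_rot: [-0.115, 0.988, 0.012, 0.102]
contact_force: [-19.2, -6.3, 32.5]
opening: 0.682
```

```bash
python3 - <<'E'
from h import *
s=st(); print("torque tool",R.from_quat(s["tcp_rot"]).inv().apply(s["wrist_torque"]).round(3))
E
```

```text
t 12.7 loc [-0.1124  0.0885  0.0691] f [-19.19  -6.27  32.51] open 0.682
axes local [[-0.979, -0.001, 0.204], [-0.001, 1.0, -0.0], [-0.204, -0.001, -0.979]]
torque tool [0.252 2.235 0.092]
```

The hard stop is reached at about 33 N total, 4.5 mm below first contact. I ease off slightly, then hold for over 3 s.

Request:
send_rows(translation=[[0, 0, -0.04], [0, 0, 0], [0, 0, 0], [0, 0, 0], [0, 0, 0]], rotation=[[0, 0, 0], [0, 0, 0], [0, 0, 0], [0, 0, 0], [0, 0, 0]], grip=[58, 58, 58, 58, 58])

```text
time: 13.32
eef_pos: [0.4743, 0.1975, 0.0692]
tcp_rot: [-0.115, 0.988, 0.012, 0.103]
contact_force: [-13.2, -4.9, 23.8]
opening: 0.681
```

```bash
python3 - <<'E'
from h import *
s=st(); print("torque tool",R.from_quat(s["tcp_rot"]).inv().apply(s["wrist_torque"]).round(3))
W=eyes.read_camera("wrist");cv2.imwrite("pics/w5.png",cv2.resize(W["image"][220:400,190:460],None,fx=2.9,fy=2.9))
E
```

```text
t 13.32 loc [-0.1125  0.0885  0.0692] f [-13.17  -4.86  23.77] open 0.681
axes local [[-0.979, -0.001, 0.206], [-0.001, 1.0, -0.0], [-0.206, -0.0, -0.979]]
torque tool [0.173 1.523 0.062]
```

View pics/w5.png

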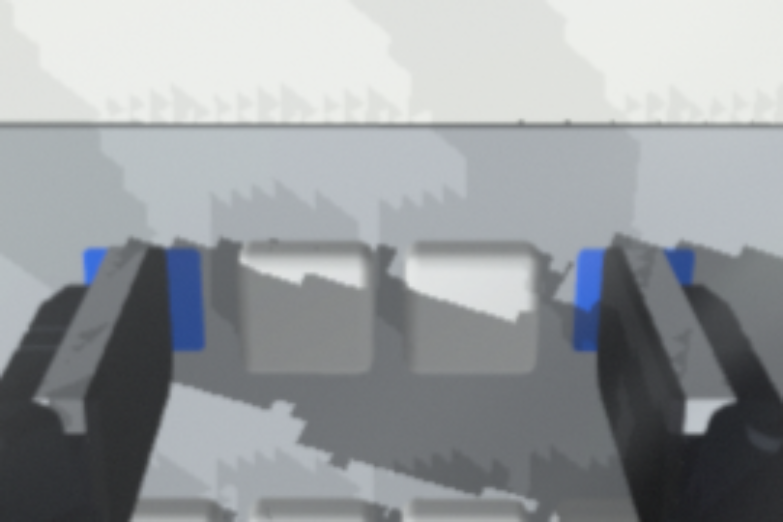

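The picture shows both blue keys sunk equally, and the grey keys still standing proud. I keep holding for well over 3 s.

Request:
send_rows(translation=[[0, 0, 0], [0, 0, 0], [0, 0, 0], [0, 0, 0], [0, 0, 0]], rotation=[[0, 0, 0], [0, 0, 0], [0, 0, 0], [0, 0, 0], [0, 0, 0]], grip=[58, 58, 58, 58, 58])

```text
time: 14.0
eef_pos: [0.4743, 0.1975, 0.0692]
tcp_rot: [-0.115, 0.988, 0.012, 0.103]
contact_force: [-13.2, -4.4, 23.1]
opening: 0.678
```

Request:
send_rows(translation=[[0, 0, 0], [0, 0, 0], [0, 0, 0], [0, 0, 0], [0, 0, 0]], rotation=[[0, 0, 0], [0, 0, 0], [0, 0, 0], [0, 0, 0], [0, 0, 0]], grip=[58, 58, 58, 58, 58])

```text
time: 14.62
eef_pos: [0.4743, 0.1975, 0.0692]
tcp_rot: [-0.115, 0.988, 0.012, 0.103]
contact_force: [-13.4, -4.1, 23.2]
opening: 0.682
```

Request:
send_rows(translation=[[0, 0, 0], [0, 0, 0], [0, 0, 0], [0, 0, 0], [0, 0, 0]], rotation=[[0, 0, 0], [0, 0, 0], [0, 0, 0], [0, 0, 0], [0, 0, 0]], grip=[58, 58, 58, 58, 58])

```text
time: 15.25
eef_pos: [0.4743, 0.1975, 0.0692]
tcp_rot: [-0.115, 0.988, 0.012, 0.103]
contact_force: [-12.5, -4.2, 23.4]
opening: 0.679
```

Request:
send_rows(translation=[[0, 0, 0], [0, 0, 0], [0, 0, 0], [0, 0, 0], [0, 0, 0]], rotation=[[0, 0, 0], [0, 0, 0], [0, 0, 0], [0, 0, 0], [0, 0, 0]], grip=[58, 58, 58, 58, 58])

```text
time: 15.88
eef_pos: [0.4743, 0.1975, 0.0692]
tcp_rot: [-0.115, 0.988, 0.012, 0.103]
contact_force: [-12.6, -4.9, 23.9]
opening: 0.681
```

Request:
send_rows(translation=[[0, 0, 0], [0, 0, 0], [0, 0, 0], [0, 0, 0], [0, 0, 0]], rotation=[[0, 0, 0], [0, 0, 0], [0, 0, 0], [0, 0, 0], [0, 0, 0]], grip=[58, 58, 58, 58, 58])

```text
time: 16.5
eef_pos: [0.4743, 0.1975, 0.0692]
tcp_rot: [-0.115, 0.988, 0.012, 0.103]
contact_force: [-12.9, -4.8, 22.5]
opening: 0.68
```

Request:
send_rows(translation=[[0, 0, -0.4], [0, 0, -0.8], [0, 0, -1], [0, 0, -1], [0, 0, 0]], rotation=[[0, 0, 0], [0, 0, 0], [0, 0, 0], [0, 0, 0], [0, 0, 0]], grip=[58, 58, 58, 58, 58])

```text
time: 17.12
eef_pos: [0.4559, 0.1931, 0.1624]
tcp_rot: [-0.114, 0.988, 0.012, 0.106]
contact_force: [0.3, 0.5, 0.2]
opening: 0.68
```

```bash
python3 - <<'E'
from h import *
st()
S=eyes.read_camera("side");W=eyes.read_camera("wrist");T=eyes.read_camera("top")
cv2.imwrite("pics/fin.png",np.vstack([np.hstack([S["image"][140:440,150:470],T["image"][100:400,100:420]]),np.hstack([cv2.resize(W["image"],(400,280)),np.zeros((280,240,3),np.uint8)])]))
E
```

```text
t 17.12 loc [-0.1313  0.0885  0.1624] f [0.3  0.5  0.18] open 0.68
axes local [[-0.977, -0.0, 0.213], [-0.0, 1.0, -0.0], [-0.213, -0.0, -0.977]]
```

View pics/fin.png

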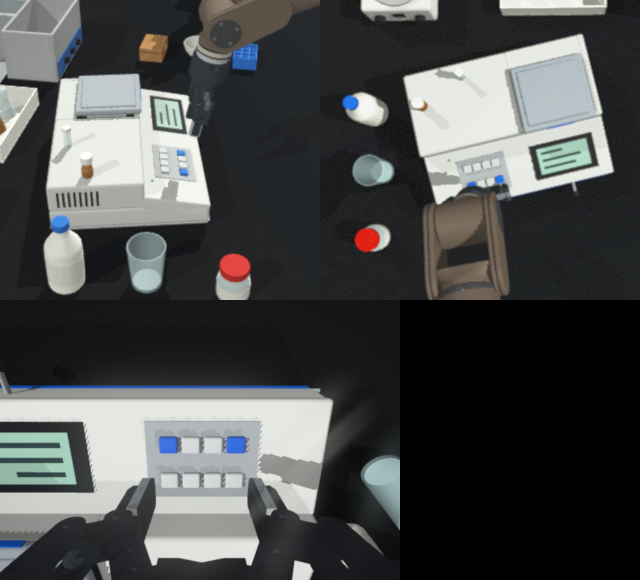

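The final views show the lid flat shut, all the keys up and everything else standing where it was. The robot is clear of everything, so I hand in.

```bash
python3 -c "
from plant import ticket; print(ticket.sign_off())"
```

```text
the job is handed in; nothing more can be done
None
```

I started the baseline zero and handed the job in at about 17 s; no verdict is reported.

- **Lid:** I pushed it along its arc with the shut fingertips. It reached a hard stop with its top at z = 0.145 m, which is the height given for the shut lid.
- **Blue keys:** I pressed both together, one with each fingertip, until they hit their stops. I held them down for about 3.8 s, mostly at about 24 N upward force (33 N for a moment at first), then let them come up. A wrist picture during the hold showed both sunk equally and the inner grey keys still up.
- **Last checks:** the final pictures showed the lid flat, all keys up and the other things standing in place. The force on the tool was near zero, so the robot was touching nothing.

**Disagreements:**
- The triangulated key height was about 4 mm too low, because the colour blobs included the key sides. I found the real height by contact.
- The wrist camera put the keys about 1–2 mm to one side compared with the top camera, but the fingertips showed the same offset, so it made no difference.
- The moment at the wrist suggested a slightly uneven load between the two fingers. I estimate the lighter side was still above the 3 N needed.

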